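Find the custard cup lid that rocks and press it home

TASK

One of the four identical lidded custard cups on the counter has a lid that is not pushed home. Press the lids near their edges with the fingertips, one after another, until you find the one that rocks, then press that lid down on its knob until it sits fully home and level, and do not press any other lid after that. Only press: do not pinch, lift or carry anything, and leave the other things on the counter where they are.

Things in the scene. Friction and masses are not known exactly. Their poses are not given: they have to be found in the camera images.
- lid_1: White plastic lid of the leftmost (greatest y) of four identical lidded cups: flat plate 84 mm across, 4 mm thick, with a knob 20 mm across, 10 mm high in the middle and a skirt 8 mm down round the cup's rim (2 mm play). Origin: centre of the plate's underside, z up; the cups' heights differ, so it starts 54 to 60 mm above the counter. Plate top 4 mm, knob top 14 mm above the origin. 60 g, not fastened to the cup.
- lid_2: Lid of the second from the left of four identical lidded cups; same shape and origin as lid_1. Of the four lids three are home on their rims and do not yield; one, a different one each time, stands 5 mm above its rim on a stiff 12 mm wide plug under its middle, which cannot be told by its height. It rests level, but a light press near its edge rocks it 0.16 rad, that edge going down 5 mm; let go, it rocks back.
- lid_3: Lid of the third from the left of four identical lidded cups; same shape and origin as lid_1. Whichever lid rocks: pressed straight down on its knob with more than 9 N (15 N does it surely) it goes down 5 mm onto the rim and stays there, level and firm. A light press of some 3 N near the edge rocks it without pushing it home.
- lid_4: Lid of the rightmost (least y) of four identical lidded cups; same shape and origin as lid_1, and like the others it may be the one that rocks.
- coaster_1: cork coaster under the leftmost (greatest y) cup, 86 mm across, 3 mm thick. Origin: centre of its underside, on the counter; z up. A white ceramic custard cup, 76 mm across, stands centred on it, and lid_1 on that; cup and coaster are firmly fixed.
- coaster_2: cork coaster under the second from the left cup, 86 mm across, 3 mm thick. Origin: centre of its underside, on the counter; z up. A white ceramic custard cup, 76 mm across, stands centred on it, and lid_2 on that; cup and coaster are firmly fixed.
- coaster_3: cork coaster under the third from the left cup, 86 mm across, 3 mm thick. Origin: centre of its underside, on the counter; z up. A white ceramic custard cup, 76 mm across, stands centred on it, and lid_3 on that; cup and coaster are firmly fixed.
- coaster_4: cork coaster under the rightmost (least y) cup, 86 mm across, 3 mm thick. Origin: centre of its underside, on the counter; z up. A white ceramic custard cup, 76 mm across, stands centred on it, and lid_4 on that; cup and coaster are firmly fixed.
- brush: basting brush with orange handle and grey head, 190 mm long, lying along x among the cups; origin under its middle. To be left alone.
- pepper: small glass pepper jar with steel cap, 38 mm across, 85 mm high, among the cups; origin at the centre of its underside. To be left alone.
- glass_cup: open glass cup, 54 mm across, 48 mm high, among the cups; origin at the centre of its underside. To be left alone.
- jam: amber jam jar, 64 mm across, 85 mm high, behind the cups; origin at the centre of its underside. To be left alone.
- mug: blue mug, 80 mm across, 90 mm high, behind the cups; origin at the centre of its underside. To be left alone.
- butter_lid (a joint): hinged lid of the white plastic butter dish (110 x 180 mm, 45 mm high, fixed, behind the cups): 0 shut, grows as it opens (rad). To be left alone.
Not all that is in view belongs to the job. Leave any black or orange look-alike of the lid_1 alone.

How it is judged (in metres and radians):
On the way, in this order (a step that is already met when the one before it is completed fails the run):
1. the loose lid is pressed near its edge and rocks (((angle between lid_1's own z axis and vertical above 0.06 rad and contact force between the fingers and lid_1 above 0.1 N) or (angle between lid_2's own z axis and vertical above 0.06 rad and contact force between the fingers and lid_2 above 0.1 N) or (angle between lid_3's own z axis and vertical above 0.06 rad and contact force between the fingers and lid_3 above 0.1 N) or (angle between lid_4's own z axis and vertical above 0.06 rad and contact force between the fingers and lid_4 above 0.1 N))), for 0.1 s.
2. that lid is pressed home and all four lids are level (angle between each of lid_1, lid_2, lid_3, lid_4's own z axis and vertical below 0.025 rad and horizontal distance between lid_1 and coaster_1 below 0.004 m and horizontal distance between lid_2 and coaster_2 below 0.004 m and horizontal distance between lid_3 and coaster_3 below 0.004 m and horizontal distance between lid_4 and coaster_4 below 0.004 m and ((distance of lid_1 from where it was at the start of the episode between 0.0044 and 0.0065 m and distance of each of lid_2, lid_3, lid_4 from where it was at the start of the episode below 0.003 m) or (distance of lid_2 from where it was at the start of the episode between 0.0044 and 0.0065 m and distance of each of lid_1, lid_3, lid_4 from where it was at the start of the episode below 0.003 m) or (distance of lid_3 from where it was at the start of the episode between 0.0044 and 0.0065 m and distance of each of lid_1, lid_2, lid_4 from where it was at the start of the episode below 0.003 m) or (distance of lid_4 from where it was at the start of the episode between 0.0044 and 0.0065 m and distance of each of lid_1, lid_2, lid_3 from where it was at the start of the episode below 0.003 m))), for 0.2 s.
At the end, for the whole second after the job is handed in: The lid that rocked has gone down onto its rim (4.4 to 6.5 mm from where it started; 5 mm is fully home), the others are still where they were (within 3 mm), and all four are at rest, tilted less than 0.025 rad and within 4 mm of the cup's centre line (all of step 2 and linear speed of each of lid_1, lid_2, lid_3, lid_4 below 0.02 m/s); the robot touches nothing.
It fails at once if a lid was lifted or carried off its cup (distance of any of lid_1, lid_2, lid_3, lid_4 from where it was at the start of the episode above 0.012 m).
It fails at once if another lid was pressed after the rocking one was already home ((angle between each of lid_1, lid_2, lid_3, lid_4's own z axis and vertical below 0.025 rad and horizontal distance between lid_1 and coaster_1 below 0.004 m and horizontal distance between lid_2 and coaster_2 below 0.004 m and horizontal distance between lid_3 and coaster_3 below 0.004 m and horizontal distance between lid_4 and coaster_4 below 0.004 m and distance of lid_1 from where it was at the start of the episode between 0.0044 and 0.0065 m and (contact force between the fingers and lid_2 above 0.5 N or contact force between the fingers and lid_3 above 0.5 N or contact force between the fingers and lid_4 above 0.5 N)) or (angle between each of lid_1, lid_2, lid_3, lid_4's own z axis and vertical below 0.025 rad and horizontal distance between lid_1 and coaster_1 below 0.004 m and horizontal distance between lid_2 and coaster_2 below 0.004 m and horizontal distance between lid_3 and coaster_3 below 0.004 m and horizontal distance between lid_4 and coaster_4 below 0.004 m and distance of lid_2 from where it was at the start of the episode between 0.0044 and 0.0065 m and (contact force between the fingers and lid_1 above 0.5 N or contact force between the fingers and lid_3 above 0.5 N or contact force between the fingers and lid_4 above 0.5 N)) or (angle between each of lid_1, lid_2, lid_3, lid_4's own z axis and vertical below 0.025 rad and horizontal distance between lid_1 and coaster_1 below 0.004 m and horizontal distance between lid_2 and coaster_2 below 0.004 m and horizontal distance between lid_3 and coaster_3 below 0.004 m and horizontal distance between lid_4 and coaster_4 below 0.004 m and distance of lid_3 from where it was at the start of the episode between 0.0044 and 0.0065 m and (contact force between the fingers and lid_1 above 0.5 N or contact force between the fingers and lid_2 above 0.5 N or contact force between the fingers and lid_4 above 0.5 N)) or (angle between each of lid_1, lid_2, lid_3, lid_4's own z axis and vertical below 0.025 rad and horizontal distance between lid_1 and coaster_1 below 0.004 m and horizontal distance between lid_2 and coaster_2 below 0.004 m and horizontal distance between lid_3 and coaster_3 below 0.004 m and horizontal distance between lid_4 and coaster_4 below 0.004 m and distance of lid_4 from where it was at the start of the episode between 0.0044 and 0.0065 m and (contact force between the fingers and lid_1 above 0.5 N or contact force between the fingers and lid_2 above 0.5 N or contact force between the fingers and lid_3 above 0.5 N))).
It fails at once if something else on the counter was disturbed (distance of any of brush, pepper, glass_cup, jam, mug from where it was at the start of the episode above 0.02 m or height (world z) of any of brush, pepper, glass_cup, jam, mug above 0.03 m or value of joint butter_lid above 0.15 rad).
It also fails if it takes over 58 s, if anything falls off the work surface, if the arm or the gripper's body presses on something with over 40 N, if the wrist force passes 120 N, or if a joint passes its speed limit or range.

ROBOT

A 6-joint arm with a two-finger parallel gripper is mounted at the origin on the work surface. World frame = base frame: x ahead of the robot, y to its left, z up, the work surface at z = 0. Lengths are in mm, angles in rad, forces in N, time in s.
With the tool pointing down it reaches from about 300 to 775 mm from the base axis. Payload 14.6 kg.
Tool frame: the origin (TCP) lies midway between the tips of the shut fingers; the grasp point (between the pads) lies 19 mm behind it; z points along the fingers, y is the direction in which the jaws open and shut (so a half turn about z gives the same grasp; the last joint's range is limited). The gripper opens to 94 mm and grips with 3 to 60 N. Pads are 16 mm wide; open, the fingers measure 119 mm over their backs; the gripper's body (75 mm by 177 mm) begins 78 mm behind the grasp point.
Start: joints at [-1.181, 0.3, 1.521, -0, 1.321, -0.067], TCP at [242.585, -493.601, 205.446] pointing down, gripper open.
Joint ranges: [-3.03, 3.03], [-0.79, 2.21], [0.23, 2.52], [-1.04, 4.18], [0, 3.07], [-2.55, 2.55]. Speed limits (rad/s): [2.22, 2.22, 2.57, 3.14, 3.14, 3.14].

INTERFACE

Orientations are given as [roll, pitch, yaw] about the fixed x, y, z axes, in that order (R = Rz(yaw) Ry(pitch) Rx(roll)).
In Python, from cell import manip, camera gives the robot as it stands. The module is installed in compiled form; this text tells all that it offers.
- The arm moves only by the tool jog_arm, never from a script. Its argument "commands" is a list of rows, each a list of 7 numbers: the shift along the world's x, y, z in units of 1 m (1.0 is 1 m), then the turn, a rotation vector about the world's x, y, z in units of 120 degrees (1.0 is 120 degrees), then the opening, from 0 (shut) to 1 (fully open). In form: [[x, y, z, ax, ay, az, grip], ...]. A call has exactly 10 rows; each row is the pose to reach, as a shift and turn from the pose commanded when the call began; what a row does not reach only later rows make up. A row lasts 1/8 s, in which the tool goes at most 62.5 mm and 10.7 degrees, less where a joint would pass 70% of its speed; a pose out of reach is approached as far as the arm can. A call with a number of a shift or a turn outside -1 to 1 is refused whole. A call with a gripper value outside its range is refused whole. The fingers move at their own pace and stop on an object; "grip_force" is the grip in N (left out, the last holds). Time passes only in rows, so rows that repeat a pose let the fingers close, or fill a call up. It gives the time, the measured TCP pose, the force and the opening at its end, in the units of the state.
- manip.read_state(): the state, without advancing time (a new reading comes with each control period).
- camera(name): name is "scene" or "top" or "wrist"; returns a dict with "pixels" (480x640x3 uint8, blue, green, red), "vertical_fov" (degrees; the focal length in pixels is half the picture's height over the tangent of half this angle, whatever the lens; pixels are square), "cx", "cy" (the principal point, pixels), "rvec" (rotation vector, rad) and "tvec" (3), from world to camera coordinates, as OpenCV has them. Camera axes: x right, y down, z forward; pixel columns grow to the right and rows downward; lengths in mm; the calibration is good to about 2 mm. The wrist camera is an equidistant fisheye: a pixel r from the principal point sees the ray r / f radians off the axis. A picture is of the moment at which its call begins. There is no depth.
- manip.sign_off(): hands the job in, once; it reports no verdict.
The state is a dict: "clock": time; "joints": joint angles; "qd": joint speeds; "effort": joint torques, N m; "eef_pos": TCP position; "eef_rot": TCP orientation; "wrist_force": force on the tool from outside, world axes, zero at the start; "moment": the same for the moment, N m; "finger_gap": finger opening in mm.
Only numpy, scipy, OpenCV 4.12 (cv2) and the standard library are available. Lean on these libraries where they do the work, as an engineer would, in place of code of your own. Each camera call takes 0.05 s, during which the arm holds its last target.

## Working session

There is one attempt and no reset: what is moved stays moved. The work goes in short steps, Python scripts to look and compute and a tool call to move; the robot and the scene stay as the last step left them, time stands still between calls to the robot, and variables do not carry over. Pictures are saved under pics/ and viewed, and the job is handed in when it is done.

Besides the shell and the picture viewer there is one more tool, called after "Emit:" by a JSON object that holds its "fn" and its "kwargs". jog_arm: Moves the arm, as the interface text tells. Its arguments: {"type":"object","properties":{"commands":{"type":"array","items":{"type":"array","items":{"type":"number"}}},"grip_force":{"type":"number"}},"required":["commands"]}

```bash
mkdir -p pics; cat > h.py <<'E'
import numpy as np, cv2
from cell import manip, camera
def K(c):
    f=240/np.tan(np.radians(c["vertical_fov"])/2); return f,c["cx"],c["cy"]
def save(c,n): cv2.imwrite("pics/"+n,c["pixels"])
def proj(c,P):
    f,cx,cy=K(c); R=cv2.Rodrigues(np.array(c["rvec"],float))[0]
    p=np.atleast_2d(P)@R.T+np.array(c["tvec"]).ravel()
    return np.c_[f*p[:,0]/p[:,2]+cx,f*p[:,1]/p[:,2]+cy]
def ray(c,u,v):
    f,cx,cy=K(c); R=cv2.Rodrigues(np.array(c["rvec"],float))[0]
    return -R.T@np.array(c["tvec"]).ravel(), R.T@np.array([(u-cx)/f,(v-cy)/f,1])
def atz(c,u,v,z):
    o,d=ray(c,u,v); return o+d*(z-o[2])/d[2]
def tri(obs):
    A=np.zeros((3,3));b=np.zeros(3)
    for c,u,v in obs:
        o,d=ray(c,u,v); d=d/np.linalg.norm(d); M=np.eye(3)-np.outer(d,d); A+=M;b+=M@o
    return np.linalg.solve(A,b)
E
python3 - <<'E'
from h import *
import pickle
s=manip.read_state(); print({k:s[k] for k in ("clock","eef_pos","eef_rot","wrist_force","finger_gap")})
C={n:camera(n) for n in ("scene","top")}
pickle.dump(C,open("c0.pkl","wb"))
for n in C:
    save(C[n],n+"0.png"); c=C[n]; print(n,K(c),ray(c,320,240))
E
```

```text
{'clock': 0.0, 'eef_pos': array([ 242.48886077, -493.35034139,  204.86788689]), 'eef_rot': array([-3.14039953e+00, -8.04122272e-05,  4.56801046e-01]), 'wrist_force': array([ 0.24896026, -0.61324087, -0.39466558]), 'finger_gap': 93.94630622997614}
scene (np.float64(578.0499948826266), 322.73367460054186, 251.11175171936605) (array([1337.30204666,  -40.80567976,  847.63386414]), array([-0.72104831,  0.10385671, -0.68534298]))
top (np.float64(435.1188786285336), 317.313931464213, 236.9907165264078) (array([ 508.68219787,   58.48160254, 1092.37591022]), array([ 0.06369965,  0.01948237, -0.99782199]))
```

View pics/scene0.png

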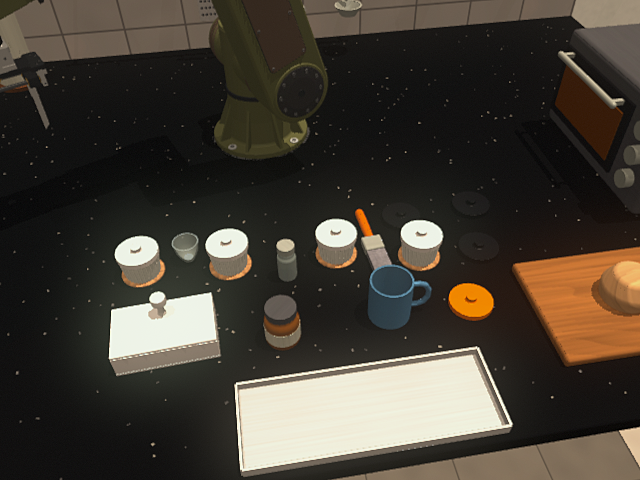

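View pics/top0.png

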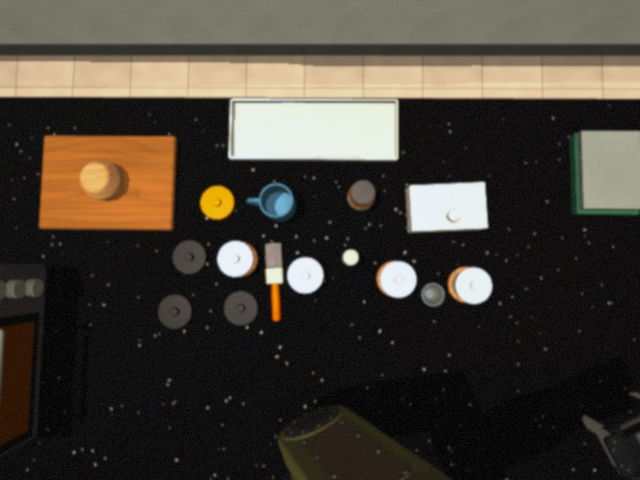

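Top view: the four white lids are lid_1 (236,258), lid_2 (305,275), lid_3 (398,279) and lid_4 (473,285). In the scene view they sit at (421,232), (336,230), (227,240) and (138,247). The orange lid at (217,202) and the three dark ones at (189,257), (174,311) and (240,308) are look-alikes to leave alone. Next I'll enlarge the crops.

```bash
python3 - <<'E'
from h import *
import pickle
C=pickle.load(open("c0.pkl","rb"))
t=C["top"]["pixels"][215:335,160:510]; cv2.imwrite("pics/topcrop.png",cv2.resize(t,None,fx=2.28,fy=2.28,interpolation=3))
t=C["scene"]["pixels"][195:295,100:460]; cv2.imwrite("pics/scenecrop.png",cv2.resize(t,None,fx=2.2,fy=2.2,interpolation=3))
T=C["top"]["pixels"]; m=(T.min(2)>205).astype(np.uint8)
n,l,s,ce=cv2.connectedComponentsWithStats(m)
for i in range(1,n):
    if 300<s[i,4]<3000:
        cn=cv2.findContours((l==i).astype(np.uint8),0,1)[0][0]; e=cv2.fitEllipse(cv2.convexHull(cn))
        print(s[i],e, [atz(C["top"],*e[0],z).round(1)[:2] for z in (60,)])
E
```

```text
[218 242  34  34 895] ((234.91815185546875, 258.3713684082031), (33.329559326171875, 34.08826446533203), 51.952205657958984) [array([528.5, 280.8])]
[288 258  35  34 912] ((304.8668212890625, 274.915771484375), (33.71122741699219, 34.112823486328125), 63.04680252075195) [array([491.4, 113.4])]
[381 262  35  35 945] ((397.4863586425781, 278.988525390625), (34.090824127197266, 35.01918411254883), 124.69065856933594) [array([ 484.7, -104.8])]
[456 268  35  35 946] ((473.1018981933594, 285.133056640625), (33.96786880493164, 35.15739822387695), 122.59159088134766) [array([ 472.8, -281. ])]
```

View pics/topcrop.png

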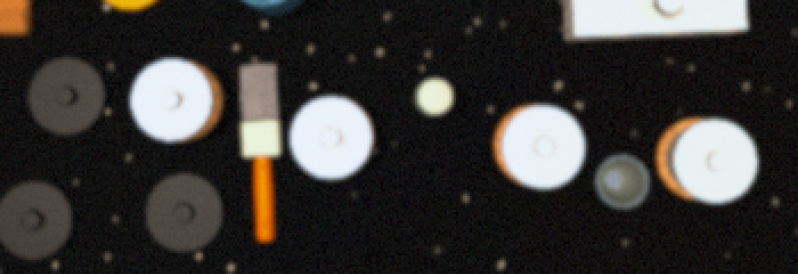

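View pics/scenecrop.png

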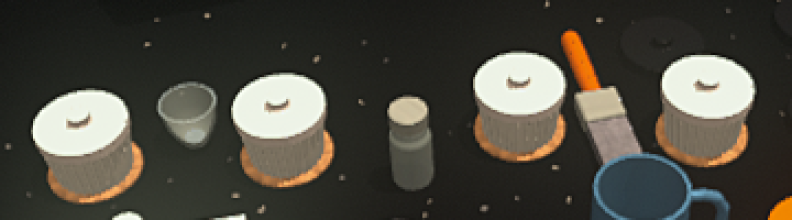

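```bash
python3 - <<'E'
from h import *
import pickle
C=pickle.load(open("c0.pkl","rb"))
top=[(234.92,258.37),(304.87,274.92),(397.49,278.99),(473.1,285.13)]
tk=[(175,99),(331,137),(543,147),(714,160)]
sc=[(709,73),(519,79),(277,101),(78,116)]
im=C["scene"]["pixels"].copy(); im2=C["top"]["pixels"].copy()
im=cv2.resize(im[195:295,100:460],None,fx=2.2,fy=2.2,interpolation=3); im2=cv2.resize(im2[215:335,160:510],None,fx=2.28,fy=2.28,interpolation=3)
a=np.linspace(0,2*np.pi,90)
for i in range(4):
    s=(100+sc[i][0]/2.2,195+sc[i][1]/2.2); k=(160+tk[i][0]/2.28,215+tk[i][1]/2.28)
    P=tri([(C["scene"],*s),(C["top"],*k)]); 
    p60=atz(C["top"],*top[i],P[2]-10)
    print(i+1,"knobtop",P.round(1),"plate@",p60.round(1), "scene knob at z=72", atz(C["scene"],*s,72).round(1))
    for r,z in((42,P[2]-10),(10,P[2]),(43,3)):
        c=np.c_[p60[0]+r*np.cos(a),p60[1]+r*np.sin(a),np.full(90,z)]
        for q in (proj(C["scene"],c)-[100,195])*2.2: cv2.circle(im,tuple(int(x) for x in q),0,(0,0,255),-1)
        for q in (proj(C["top"],c)-[160,215])*2.28: cv2.circle(im2,tuple(int(x) for x in q),0,(0,0,255),-1)
cv2.imwrite("pics/ov.png",np.vstack([im,cv2.resize(im2,(792,270))]))
E
```

```text
1 knobtop [528.8 276.9  76.3] plate@ [528.4 279.5  66.3] scene knob at z=72 [524.2 282.7  72. ]
2 knobtop [491.1 113.2  63. ] plate@ [491.3 113.8  53. ] scene knob at z=72 [500.9 112.1  72. ]
3 knobtop [ 483.7 -105.6   65.9] plate@ [ 484.6 -105.5   55.9] scene knob at z=72 [ 490.4 -105.3   72. ]
4 knobtop [ 472.9 -280.2   67. ] plate@ [ 472.7 -281.9   57. ] scene knob at z=72 [ 477.9 -280.    72. ]
```

View pics/ov.png

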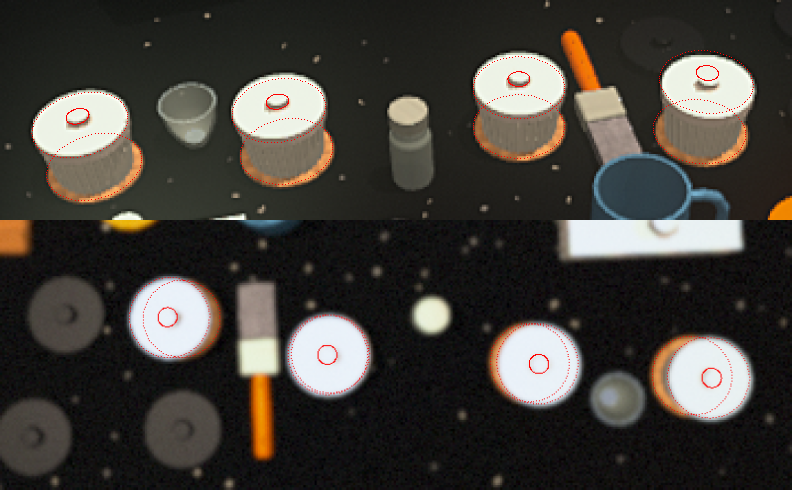

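Lids 2–4 overlay well. Lid_1's knob height is off, so I'll measure it again closer. I'm shutting the fingers, turning to yaw 0 and moving above lid_4's near (−x) edge.

Emit:
{"fn": "jog_arm", "kwargs": {"commands": [[0.05,0.05,-0.02,0,0,-0.08,0],[0.1,0.1,-0.04,0,0,-0.16,0],[0.15,0.15,-0.06,0,0,-0.218,0],[0.199,0.2,-0.08,0,0,-0.218,0],[0.199,0.212,-0.1,0,0,-0.218,0],[0.199,0.212,-0.12,0,0,-0.218,0],[0.199,0.212,-0.13,0,0,-0.218,0],[0.199,0.212,-0.13,0,0,-0.218,0],[0.199,0.212,-0.13,0,0,-0.218,0],[0.199,0.212,-0.13,0,0,-0.218,0]], "grip_force": 20}}

```text
clock: 1.35
eef_pos: [441.6, -282.1, 76.2]
eef_rot: [3.141, -0.001, -0.0]
wrist_force: [0.2, 0.3, 0.0]
finger_gap: 0.7
```

```bash
python3 - <<'E'
from h import *
a=camera("scene");w=camera("wrist")
c=a["pixels"][195:320,60:260]; cv2.imwrite("pics/p4.png",cv2.resize(c,None,fx=4,fy=4,interpolation=3)); save(w,"w4.png")
c=a["pixels"][195:290,300:460]; cv2.imwrite("pics/l1.png",cv2.resize(c,None,fx=5,fy=5,interpolation=3))
E
```

```text
(no output)
```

View pics/p4.png

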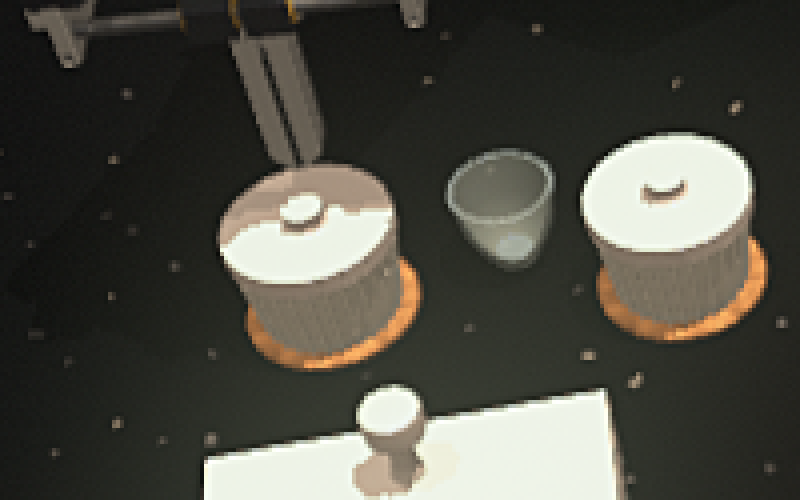

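View pics/w4.png

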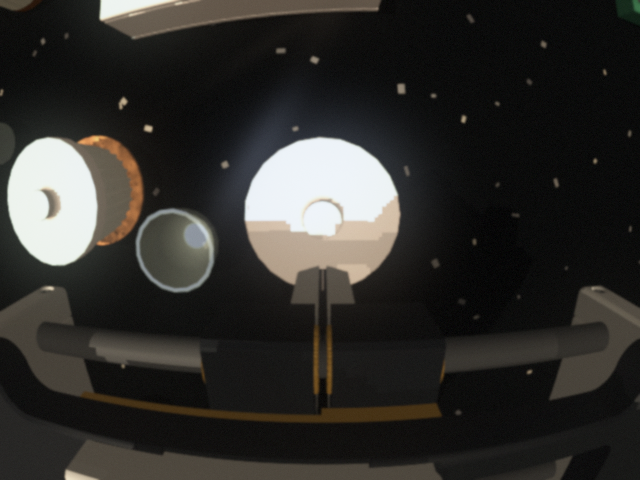

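View pics/l1.png

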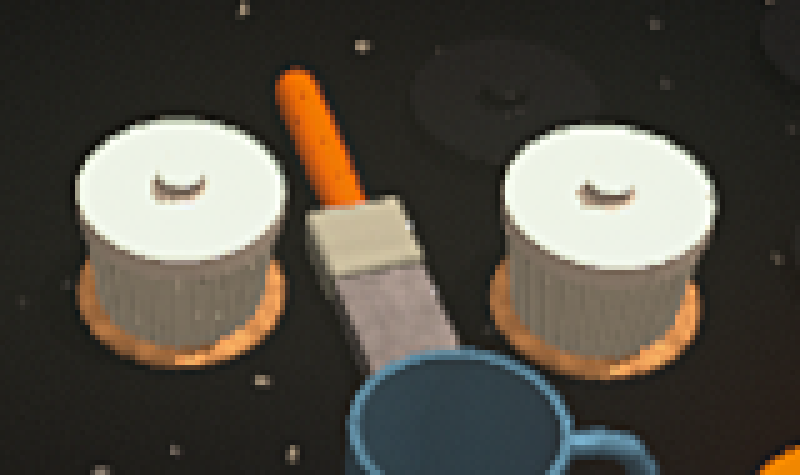

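Scene crop: the shut fingertips stand over lid_4's near edge at (295,165). In the wrist view they're centred on the lid at (322,275), with the knob at (322,215). I'm descending gently.

Emit:
{"fn": "jog_arm", "kwargs": {"commands": [[0,0,-0.005,0,0,0,0],[0,0,-0.009,0,0,0,0],[0,0,-0.01,0,0,0,0],[0,0,-0.011,0,0,0,0],[0,0,-0.012,0,0,0,0],[0,0,-0.0125,0,0,0,0],[0,0,-0.013,0,0,0,0],[0,0,-0.013,0,0,0,0],[0,0,-0.013,0,0,0,0],[0,0,-0.013,0,0,0,0]]}}

```text
clock: 2.7
eef_pos: [441.6, -281.6, 62.5]
eef_rot: [3.142, -0.0, 0.0]
wrist_force: [1.2, -0.9, -0.6]
finger_gap: 0.5
```

Emit:
{"fn": "jog_arm", "kwargs": {"commands": [[0,0,-0.0005,0,0,0,0],[0,0,-0.001,0,0,0,0],[0,0,-0.0015,0,0,0,0],[0,0,-0.002,0,0,0,0],[0,0,-0.002,0,0,0,0],[0,0,-0.002,0,0,0,0],[0,0,-0.002,0,0,0,0],[0,0,-0.002,0,0,0,0],[0,0,-0.002,0,0,0,0],[0,0,-0.002,0,0,0,0]]}}

```text
clock: 3.95
eef_pos: [441.6, -281.6, 60.5]
eef_rot: [-3.142, -0.0, 0.0]
wrist_force: [-0.5, 0.8, 0.0]
finger_gap: 0.4
```

```bash
python3 - <<'E'
from h import *
s=manip.read_state(); print(s["wrist_force"],s["moment"],s["eef_pos"])
w=camera("scene"); cv2.imwrite("pics/p4b.png",cv2.resize(w["pixels"][220:290,80:200],None,fx=6,fy=6,interpolation=3))
E
```

```text
[-0.46628991  0.82443358  0.01490169] [0.01953322 0.07513833 0.02789354] [ 441.56847359 -281.60226426   60.45036724]
```

View pics/p4b.png

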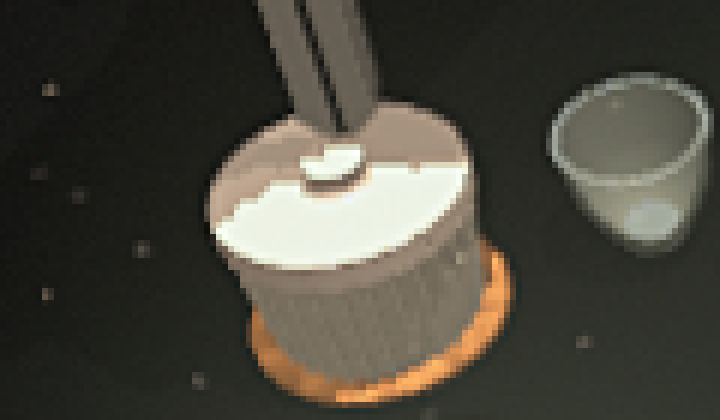

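No contact yet, and the tips are just above the plate. Going lower.

Emit:
{"fn": "jog_arm", "kwargs": {"commands": [[0,0,-0.0005,0,0,0,0],[0,0,-0.001,0,0,0,0],[0,0,-0.0015,0,0,0,0],[0,0,-0.002,0,0,0,0],[0,0,-0.002,0,0,0,0],[0,0,-0.002,0,0,0,0],[0,0,-0.002,0,0,0,0],[0,0,-0.002,0,0,0,0],[0,0,-0.002,0,0,0,0],[0,0,-0.002,0,0,0,0]]}}

```text
clock: 5.25
eef_pos: [441.6, -281.6, 58.5]
eef_rot: [3.142, -0.0, 0.0]
wrist_force: [-1.2, 0.4, 5.4]
finger_gap: 0.4
```

```bash
python3 - <<'E'
from h import *
s=manip.read_state(); print(s["wrist_force"],s["moment"],s["eef_pos"])
w=camera("scene"); cv2.imwrite("pics/p4c.png",cv2.resize(w["pixels"][220:290,80:200],None,fx=6,fy=6,interpolation=3))
E
```

```text
[-1.20414681  0.35301621  5.35757971] [0.09197641 0.21015309 0.00710461] [ 441.63433039 -281.6235116    58.52433703]
```

View pics/p4c.png

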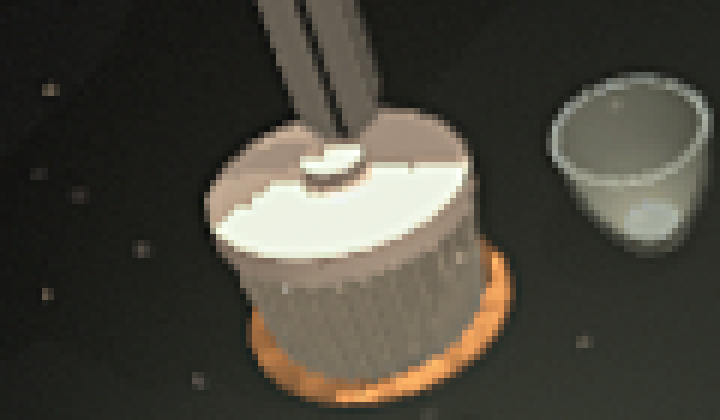

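Contact at 5.4 N. The lid's front rim looks risen (front edge about row 265 → 258), so it may be rocking. I'll quantify that against the earlier frame.

```bash
python3 - <<'E'
from h import *
import pickle
a=cv2.imread("pics/p4b.png");b=cv2.imread("pics/p4c.png")
ref=pickle.load(open("c0.pkl","rb"))["scene"]["pixels"][220:290,80:200]
w=camera("scene"); cur=w["pixels"][220:290,80:200]
r=cv2.resize(ref,None,fx=6,fy=6,interpolation=3)
f=6
for n,i in (("start",r),("60.5",a),("58.5",b),("now",cv2.resize(cur,None,fx=6,fy=6,interpolation=3))):
    print(n,[ [int(x) for x in i[225:300:4,col].mean(-1)] for col in (300,380)])
cv2.imwrite("pics/cmp.png",np.hstack([r[60:330,180:540],b[60:330,180:540]]))
s=manip.read_state(); print(s["wrist_force"])
E
```

```text
start [[236, 236, 236, 236, 236, 236, 236, 237, 237, 238, 244, 244, 224, 102, 102, 113, 117, 117, 113], [236, 236, 236, 236, 237, 237, 240, 242, 242, 202, 113, 113, 121, 124, 124, 118, 107, 107, 109]]
60.5 [[236, 236, 236, 235, 236, 236, 236, 238, 238, 242, 213, 213, 101, 117, 117, 121, 116, 116, 107], [236, 236, 236, 237, 242, 242, 228, 145, 145, 125, 132, 132, 133, 125, 125, 108, 109, 109, 108]]
58.5 [[235, 235, 235, 236, 236, 236, 240, 230, 230, 161, 130, 130, 132, 135, 135, 128, 105, 105, 108], [236, 237, 237, 240, 213, 213, 134, 142, 142, 145, 147, 147, 133, 106, 106, 110, 109, 109, 107]]
now [[235, 235, 235, 235, 236, 236, 240, 230, 230, 160, 129, 129, 132, 135, 135, 127, 105, 105, 109], [236, 237, 237, 241, 213, 213, 136, 141, 141, 145, 146, 146, 133, 106, 106, 109, 109, 109, 108]]
[-2.31888549  1.59563454  5.51014636]
```

View pics/cmp.png

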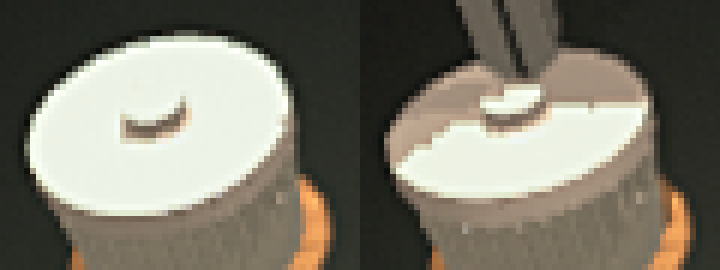

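The left panel is the start and the right panel is the press. The far edge went down and the near rim rose about 4 px, which fits roughly 0.16 rad, so lid_4 is the one that rocks. I'm lifting off and moving over its knob.

Emit:
{"fn": "jog_arm", "kwargs": {"commands": [[0,0,0.002,0,0,0,0],[0,0,0.004,0,0,0,0],[0,0,0.015,0,0,0,0],[0,0,0.025,0,0,0,0],[0,0,0.025,0,0,0,0],[0.015,0,0.025,0,0,0,0],[0.031,0,0.025,0,0,0,0],[0.031,0,0.025,0,0,0,0],[0.031,0,0.025,0,0,0,0],[0.031,0,0.025,0,0,0,0]]}}

```text
clock: 6.6
eef_pos: [472.3, -281.6, 83.4]
eef_rot: [-3.141, 0.0, 0.0]
wrist_force: [-0.7, 0.2, 0.4]
finger_gap: 0.5
```

```bash
python3 - <<'E'
from h import *
import pickle
w=camera("scene");t=camera("top"); v=camera("wrist")
i=cv2.resize(w["pixels"][220:290,80:200],None,fx=6,fy=6,interpolation=3)
cv2.imwrite("pics/k4.png",np.hstack([i[:,:400],cv2.resize(v["pixels"][100:380,160:480],None,fx=1.25,fy=1.5)]))
print([int(x) for x in i[225:300:4,300].mean(-1)],[int(x) for x in i[225:300:4,380].mean(-1)])
s=manip.read_state(); print(s["wrist_force"],s["eef_pos"])
E
```

```text
[170, 162, 162, 208, 245, 245, 239, 237, 237, 238, 244, 244, 224, 100, 100, 112, 115, 115, 111] [159, 220, 220, 242, 238, 238, 240, 242, 242, 202, 110, 110, 120, 122, 122, 116, 105, 105, 105]
[-0.52939068  0.21766196 -0.14635343] [ 472.40872097 -281.66994842   83.52165668]
```

View pics/k4.png

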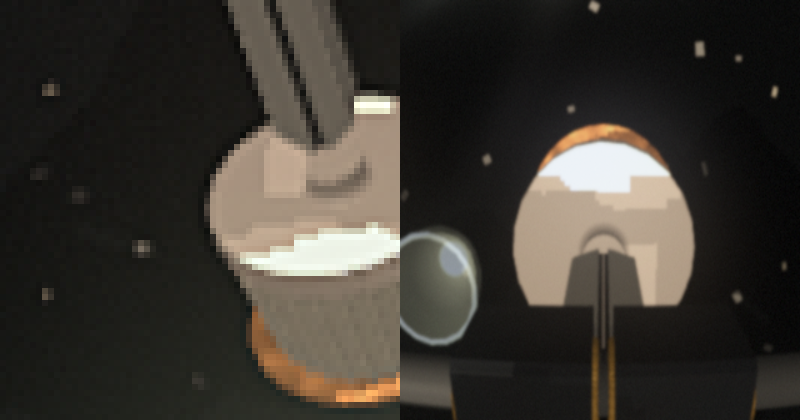

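The lid rocked back to exactly its starting profile. The tips are over the knob, and I'm adding a 1 mm correction and pressing down.

Emit:
{"fn": "jog_arm", "kwargs": {"commands": [[0.001,0.001,-0.004,0,0,0,0],[0.001,0.001,-0.009,0,0,0,0],[0.001,0.001,-0.01,0,0,0,0],[0.001,0.001,-0.011,0,0,0,0],[0.001,0.001,-0.0115,0,0,0,0],[0.001,0.001,-0.012,0,0,0,0],[0.001,0.001,-0.0125,0,0,0,0],[0.001,0.001,-0.013,0,0,0,0],[0.001,0.001,-0.013,0,0,0,0],[0.001,0.001,-0.013,0,0,0,0]]}}

```text
clock: 8.0
eef_pos: [473.8, -280.7, 71.1]
eef_rot: [3.141, -0.001, 0.0]
wrist_force: [-2.7, 1.1, 7.0]
finger_gap: 0.4
```

Emit:
{"fn": "jog_arm", "kwargs": {"commands": [[0,0,-0.0005,0,0,0,0],[0,0,-0.001,0,0,0,0],[0,0,-0.0015,0,0,0,0],[0,0,-0.002,0,0,0,0],[0,0,-0.0025,0,0,0,0],[0,0,-0.003,0,0,0,0],[0,0,-0.0035,0,0,0,0],[0,0,-0.004,0,0,0,0],[0,0,-0.004,0,0,0,0],[0,0,-0.004,0,0,0,0]]}}

```text
clock: 9.25
eef_pos: [473.7, -280.7, 67.1]
eef_rot: [3.141, -0.001, 0.0]
wrist_force: [-1.4, 0.9, 5.8]
finger_gap: 0.2
```

Emit:
{"fn": "jog_arm", "kwargs": {"commands": [[0,0,-0.0005,0,0,0,0],[0,0,-0.001,0,0,0,0],[0,0,-0.0015,0,0,0,0],[0,0,-0.0015,0,0,0,0],[0,0,-0.0015,0,0,0,0],[0,0,-0.0015,0,0,0,0],[0,0,-0.0015,0,0,0,0],[0,0,-0.0015,0,0,0,0],[0,0,-0.0015,0,0,0,0],[0,0,-0.0015,0,0,0,0]]}}

```text
clock: 10.5
eef_pos: [473.8, -280.7, 66.8]
eef_rot: [3.141, -0.001, 0.0]
wrist_force: [-7.4, 5.3, 21.5]
finger_gap: 0.6
```

It's firm at 21.5 N with the tip stopped at 66.8 mm. That is about 4.5–5 mm below where contact began. I'm lifting straight up and backing off to look.

Emit:
{"fn": "jog_arm", "kwargs": {"commands": [[0,0,0.001,0,0,0,0],[0,0,0.003,0,0,0,0],[0,0,0.02,0,0,0,0],[0,0,0.06,0,0,0,0],[0,-0.03,0.1,0,0,0,0],[-0.05,-0.08,0.12,0,0,0,0],[-0.1,-0.13,0.13,0,0,0,0],[-0.15,-0.18,0.13,0,0,0,0],[-0.15,-0.18,0.13,0,0,0,0],[-0.15,-0.18,0.13,0,0,0,0]]}}

```text
clock: 11.75
eef_pos: [322.4, -461.7, 195.9]
eef_rot: [3.141, -0.0, -0.003]
wrist_force: [-0.2, 0.6, -0.2]
finger_gap: 0.6
```

```bash
python3 - <<'E'
from h import *
import pickle
C=pickle.load(open("c0.pkl","rb"))
w=camera("scene");t=camera("top")
cr=lambda p:cv2.resize(p[220:290,100:180],None,fx=5,fy=5,interpolation=3)
cv2.imwrite("pics/end.png",np.hstack([cr(C["scene"]["pixels"]),cr(w["pixels"])]))
for n,p in(("0",C["scene"]["pixels"]),("1",w["pixels"])):
    for j,(x0,x1,y0,y1) in enumerate([(395,446,215,275),(311,361,213,270),(202,255,222,283),(110,166,230,290)]):
        g=p[y0:y1,x0:x1].min(2); m=(g>190).astype(np.uint8); k=max(cv2.findContours(m,0,1)[0],key=cv2.contourArea)
        e=cv2.fitEllipse(cv2.convexHull(k)); print(n,"lid",j+1,np.round([e[0][0]+x0,e[0][1]+y0,*e[1],e[2]],2))
T=t["pixels"]; m=(T.min(2)>205).astype(np.uint8)
n,l,s,ce=cv2.connectedComponentsWithStats(m)
for i in range(1,n):
    if 300<s[i,4]<3000:
        k=cv2.findContours((l==i).astype(np.uint8),0,1)[0][0]; print(np.round(cv2.fitEllipse(cv2.convexHull(k))[0],2))
print(proj(w,[[473,-281,57],[473,-281,62]]))
s=manip.read_state(); print(s["wrist_force"],s["eef_pos"],s["clock"])
E
```

```text
0 lid 1 [421.47 234.11  27.65  41.57  97.42]
0 lid 2 [335.74 232.82  27.48  40.56  90.31]
0 lid 3 [226.19 243.02  27.96  41.98  80.3 ]
0 lid 4 [135.91 250.72  27.55  43.66  74.29]
1 lid 1 [421.45 234.13  27.62  41.55  97.62]
1 lid 2 [335.74 232.82  27.45  40.57  90.27]
1 lid 3 [226.21 243.01  27.96  42.01  80.16]
1 lid 4 [136.55 252.5   27.46  43.79  74.17]
[234.87 258.38]
[304.87 274.92]
[397.54 278.95]
[472.36 285.11]
[[136.95624126 251.56128464]
 [136.34277578 249.7423397 ]]
[-0.00527894  0.98438675 -0.52551288] [ 323.95386566 -460.27028025  195.49809769] 11.85
```

View pics/end.png

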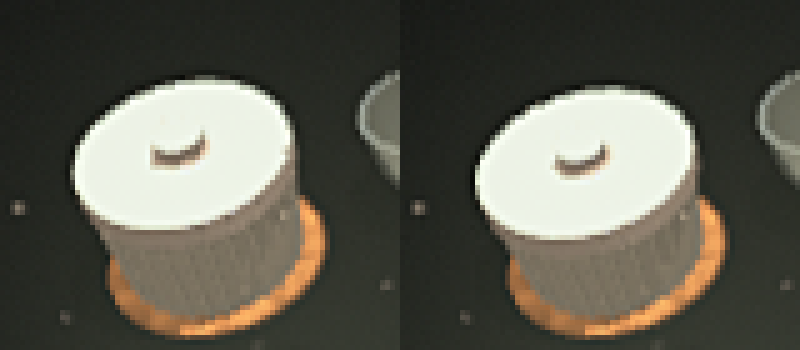

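The lid's image moved (0.64, 1.78) px, against (0.61, 1.82) px predicted for exactly 5 mm down. Its ellipse shape is unchanged, so it is level, and the other lids haven't moved. Handing in.

```bash
python3 -c "
from cell import manip
print(manip.sign_off())"
```

```text
the job is handed in; nothing more can be done
None
```

The loose lid was lid_4, the rightmost. I pressed it home on its knob and handed the job in at about 12 s on the robot's clock.

- **Finding it:** lid_4 was the first lid I pressed. Pressed near its edge with about 5 N, it rocked visibly, and it came back to its starting profile when released. I touched no other lid.
- **Pressing home:** on the knob it went down and then held firm at 21.5 N.
- **Last checks:**
    - **lid_4:** its shift in the scene view is (0.64, 1.78) px, against (0.61, 1.82) px predicted for 5 mm straight down; the top view agrees. Its outline is unchanged, so it is level.
    - **Other lids:** they moved less than 0.1 px.
    - **Arm:** it is clear, with no force on the wrist beyond noise.
- **Disagreements:**
    - **Knob height:** the two-camera knob heights were off. Lid_4's read about 5 mm below where the fingers made contact, and lid_1's first reading came from a badly picked pixel. I used contact to set the heights.
    - **Edge press:** it reached 5.4 N instead of the suggested 3 N, because the force is only reported at the end of each move. It did not push the lid home.

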